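# Find the tin with the mincer plates and hang it on the meat tub

### The job

One of the three identical closed tins on the chopping board holds the mincer's steel plates and is clearly heavier; the other two are empty. Find the heavy one by lifting, and hang it by its own hook over a rim of the white meat tub so that it stays there by itself, clear of the table. Leave the two empty tins standing upright on the chopping board, and do not disturb the knife or the sharpening steel that lie on the board with them.

Things in the scene. Friction and masses are not known exactly. Their poses are not given: they have to be found in the camera images.
- tub: an open white plastic meat tub, fixed, 320 mm (x) by 260 mm (y) by 150 mm high, upright walls 8 mm thick; origin at the centre of its underside, z up; its -y wall faces the chopping board. Mincer parts lie in it, up to 60 mm high
- tub_rim (a point): top of the rim (150 mm above the table), middle of the length and of the thickness of the tub's wall that faces the chopping board; axes as the tub's (y points from this wall into the tub)
- board: grey plastic chopping board, fixed, 310 mm (x) by 440 mm (y), 12 mm thick; origin at the centre of its underside
- tin_1_center (a point): a closed plain metal tin, one of three that look the same, 60 mm (its x) by 52 mm (its y) by 100 mm high; this point is its centre, 50 mm above its underside. x points to the side with the hook (towards the tub, within some 50 degrees), z up. Grip it across y (52 mm), 25 to 30 mm below its top. An empty tin weighs 0.15 to 0.17 kg, the one with the plates 0.48 to 0.63 kg
- tin_1_hook (a point): point in the throat of the tin's hook, 40 mm from the tin's middle along its x, on the underside of the hook's arm, 94 mm above the tin's underside; axes as the tin's. The hook is a 36 mm wide strip: an arm 6 mm thick, level with the tin's top, 24 mm out along +x, then a tab down to 39 mm below the top, flared outwards at its end; throat 20 mm wide (x 30 to 50 mm)
- tin_1: the whole tin_1; origin at the centre of its underside, axes as at its centre
- tin_2_center (a point): a tin like tin_1; centre, same axes, sizes and hook
- tin_2_hook (a point): throat of tin_2's hook, as for tin_1
- tin_2: the whole tin_2; origin at the centre of its underside, axes as at its centre
- tin_3_center (a point): a tin like tin_1; centre, same axes, sizes and hook
- tin_3_hook (a point): throat of tin_3's hook, as for tin_1
- tin_3: the whole tin_3; origin at the centre of its underside, axes as at its centre
- knife_center (a point): bystander: boning knife lying flat on the board's far edge, 270 mm long, up to 18 mm high; its centre, half-way up
- steel_rod_center (a point): bystander: sharpening steel (wooden handle, round steel rod) lying along the board's edge nearest the robot, 260 mm long, up to 22 mm high; its centre, half-way up
There are look-alikes about, which are no part of the job. Leave any yellow look-alike of the tin_3 alone.

How it is judged:
By the outcome, as a careful person would: the job done as asked, in the order asked, and still so for the second after the job is handed in, with the robot touching nothing.
It also fails if it takes over 64 s, if anything falls off the work surface, if the arm or the gripper's body presses on something with over 40 N, if the wrist force passes 120 N, or if a joint passes its speed limit or range.

### The arm

A 6-joint arm with a two-finger parallel gripper is mounted at the origin on the work surface. World frame = base frame: x ahead of the robot, y to its left, z up, the work surface at z = 0. Lengths are in mm, angles in rad, forces in N, time in s.
With the tool pointing down it reaches from about 250 to 850 mm from the base axis. Payload 12.5 kg.
Tool frame: the origin (TCP) lies midway between the tips of the shut fingers; the grasp point (between the pads) lies 19 mm behind it; z points along the fingers, y is the line along which they close (so a half turn about z gives the same grasp; the last joint's range is limited). The gripper opens to 93 mm and grips with 3 to 60 N. Pads are 15 mm wide; open, the fingers measure 128 mm over their backs; the gripper's body (75 mm by 188 mm) begins 65 mm behind the grasp point.
Start: joints at [1.099, 0.351, 1.652, -0, 1.139, -0.085], TCP at [207.443, 509.364, 218.633] pointing down, gripper open.
Joint ranges: [-2.75, 2.75], [-0.79, 2.1], [0.01, 2.65], [-1.57, 4.71], [0.07, 3.14], [-2.87, 2.87]. Speed limits (rad/s): [2.22, 2.22, 2.79, 3.14, 3.14, 3.14].

### API

Orientations are given as a unit quaternion [x, y, z, w].
In Python, from bench import * gives the robot as it stands. Calls block until the motion is done:
- move_pose(position, orientation): joint-space move of the TCP to a pose.
- move_l(position, rot=None, max_speed=150): straight line of the TCP; rot=None keeps the orientation; max_speed is the mean speed in mm/s.
- set_joints(angles): joint-space move.
- set_gripper(opening, strength=None): finger opening in mm; strength is the grip in N (None keeps the last); returns when the fingers have stopped.
- dwell(seconds).
- ik(position, orientation): joint angles nearest the present ones, or None.
- snapshot(name): name is "side" or "top" or "wrist"; returns a dict with "color" (480x640x3 uint8, red, green, blue), "z_map" (480x640 float32, mm along the optical axis (not along the pixel's ray), 0 where there is no reading), "fx", "fy", "cx", "cy" (pixels), "view" (4x4, takes a point from world to camera coordinates). Camera axes: x right, y up, looking along -z (the intrinsics and any distortion apply to the point x, -y, -z); pixel columns grow to the right and rows downward; lengths in mm; the calibration is good to about 2 mm. A picture is of the moment at which its call begins.
A pose or a line that the arm cannot do raises MotionError and nothing moves.
- job_done(): hands the job in; it is judged then, once.
Readings, each from a call of its own:
- read_time(): time.
- read_joints(): joint angles.
- read_qd(): joint speeds.
- read_tau(): joint torques, N m.
- read_tcp_pos(): TCP position.
- read_ee_rot(): TCP orientation.
- read_contact_force(): force on the tool from outside, world axes, zero at the start.
- read_moment(): the same for the moment, N m.
- read_grip_width(): finger opening in mm.
- read_grasp_force(): force on a finger pad.
Only numpy, scipy, OpenCV 4.12 (cv2) and the standard library are available. Lean on these libraries where they do the work, as an engineer would, in place of code of your own. Each camera call takes 0.05 s, during which the arm holds its last target. There are 200 camera calls.

## Working session

There is one attempt and no reset: what is moved stays moved. The work goes in short steps, each a Python script; the robot and the scene stay as the last script left them, time stands still between calls to the robot, and variables do not carry over. Pictures are saved under pics/ and viewed, at most 10 in all, crops included, and the job is handed in when it is done.

```bash
mkdir -p pics; ls; cat > h.py <<'E'
from bench import *
import numpy as np, cv2
def world(s):
    z=s["z_map"].astype(float);v,u=np.mgrid[0:480,0:640]
    p=np.stack([(u-s["cx"])/s["fx"]*z,-(v-s["cy"])/s["fy"]*z,-z,np.ones_like(z)],-1)
    w=p@np.linalg.inv(np.array(s["view"])).T
    w=w[...,:3];w[z<=0]=np.nan
    return w
E
python3 - <<'E'
from h import *
for n in("top","side"):
    s=snapshot(n);cv2.imwrite(f"pics/{n}0.png",s["color"][...,::-1]);np.save(n+"0.npy",s,allow_pickle=True)
    print(n,{k:s[k] for k in s if k not in("color","z_map")})
E
```

```text
pics
top {'fx': 518.6820780411641, 'fy': 518.6820780411641, 'cx': 323.39447908820387, 'cy': 249.74114609751075, 'view': array([[ 1.32221662e-02, -9.99890877e-01, -6.58857832e-03,
         1.08064889e+01],
       [ 9.97293238e-01,  1.27106199e-02,  7.24198695e-02,
        -5.02412669e+02],
       [-7.23282219e-02, -7.52829216e-03,  9.97352472e-01,
        -1.10300395e+03],
       [ 0.00000000e+00,  0.00000000e+00,  0.00000000e+00,
         1.00000000e+00]])}
side {'fx': 593.9415946566531, 'fy': 593.9415946566531, 'cx': 302.8566044609746, 'cy': 233.3876826949911, 'view': array([[ 9.35358908e-01, -3.53174270e-01,  1.92781767e-02,
        -4.49949798e+02],
       [ 2.43022666e-01,  6.81319043e-01,  6.90466759e-01,
        -2.09638257e+02],
       [-2.56989683e-01, -6.41149200e-01,  7.23107189e-01,
        -1.03863489e+03],
       [ 0.00000000e+00,  0.00000000e+00,  0.00000000e+00,
         1.00000000e+00]])}
```

View pics/top0.png

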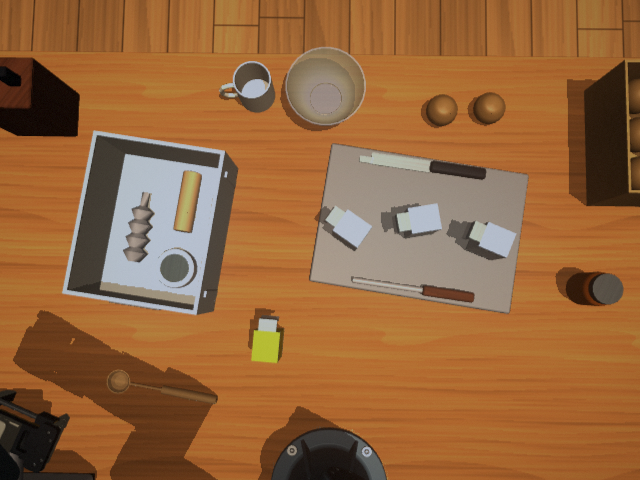

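View pics/side0.png

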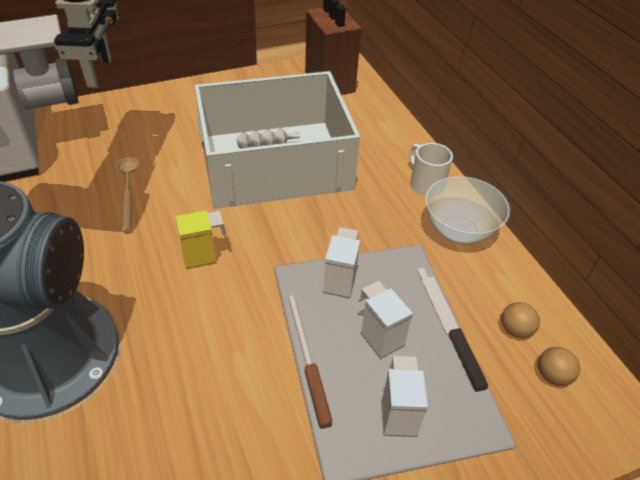

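The top view shows three grey-white tins on the board at (349,227), (420,220) and (492,238), with hooks to the left, towards the tub. The candidates to confuse are these three and the yellow look-alike at (266,345), which I leave alone. The tub's facing wall runs from (230,155) to (208,312), and the side view shows two ribs on its outside.

```bash
cat > loc.py <<'E'
from h import *
def tins(s):
    w=world(s);c=s["color"].astype(int)
    m=((w[...,2]>102)&(w[...,2]<124)&(w[...,1]<40)&(w[...,1]>-420)&(w[...,0]>380)&(w[...,0]<700)).astype(np.uint8)
    n,l,st,_=cv2.connectedComponentsWithStats(m)
    out=[]
    for i in range(1,n):
        if st[i,4]<250: continue
        p=w[l==i]; q=p[:,:2].astype(np.float32)
        (cx,cy),(a,b),an=cv2.minAreaRect(q)
        box=cv2.boxPoints(((cx,cy),(a,b),an))
        e=[box[1]-box[0],box[2]-box[1]]; e=max(e,key=np.linalg.norm); e/=np.linalg.norm(e)
        # hook direction: narrower end
        d=(q-[cx,cy])@e; t=(q-[cx,cy])@np.array([-e[1],e[0]])
        L=max(a,b)
        wp=np.ptp(t[d>L/2-15]);wn=np.ptp(t[d<-L/2+15])
        if wp>wn: e=-e
        ctr=np.array([cx,cy])-e*(L/2-30-0)+e*0
        ctr=np.array([cx,cy])-e*L/2+e*30
        out.append((ctr,e,np.degrees(np.arctan2(e[1],e[0])),(L,min(a,b)),(wp,wn),np.median(p[:,2])))
    return out
E
python3 - <<'E'
from loc import *
for n in("top0","side0"):
    s=np.load(n+".npy",allow_pickle=True).item()
    print(n)
    for t in tins(s): print([np.round(x,2).tolist() if not isinstance(x,tuple) else np.round(x,1).tolist() for x in t])
    w=world(s)
    m=((w[...,2]>143)&(w[...,2]<156)&(w[...,1]>80)&(w[...,1]<520)&(w[...,0]>300)&(w[...,0]<750)).astype(np.uint8)
    k,l,st,ce=cv2.connectedComponentsWithStats(m);i=1+np.argmax(st[1:,4]);p=w[l==i]
    r=cv2.minAreaRect(p[:,:2].astype(np.float32));print("tub",r,cv2.boxPoints(r).round(1).tolist(),np.median(p[:,2]))
    print("board z",[np.nanmedian(w[...,2][(abs(w[...,0]-x)<5)&(abs(w[...,1]-y)<5)]) for x,y in((480,-130),(600,-130))])
s=np.load("top0.npy",allow_pickle=True).item()
a=cv2.resize(s["color"][130:330,190:530,::-1],None,fx=2.3,fy=2.3,interpolation=cv2.INTER_CUBIC);cv2.imwrite("pics/crop.png",a)
E
```

```text
top0
[[561.18, -184.01], [-0.17000000178813934, 0.9800000190734863], 100.06999969482422, [85.0, 52.8], [52.8, 35.8], 111.98]
[[539.43, -40.14], [0.5699999928474426, 0.8199999928474426], 55.18000030517578, [84.3, 53.0], [36.4, 52.7], 112.02]
[[520.42, -327.51], [0.3799999952316284, 0.9200000166893005], 67.55000305175781, [85.6, 53.8], [36.3, 53.6], 111.59]
tub ((544.2276611328125, 361.523193359375), (261.96197509765625, 320.786376953125), 81.743896484375) [[366.70001220703125, 254.89999389648438], [684.0999755859375, 208.89999389648438], [721.7999877929688, 468.1000061035156], [404.29998779296875, 514.2000122070312]] 149.80136289242967
board z [np.float64(12.032778866707417), np.float64(12.5880011704254)]
side0
[[537.69, -43.05], [0.5699999928474426, 0.8199999928474426], 55.4900016784668, [90.4, 52.3], [36.1, 52.0], 110.83]
[[561.31, -185.07], [-0.1599999964237213, 0.9900000095367432], 99.29000091552734, [87.0, 54.7], [54.0, 36.9], 110.8]
[[519.72, -328.31], [0.3799999952316284, 0.9200000166893005], 67.41999816894531, [88.1, 53.1], [35.8, 52.0], 110.81]
tub ((544.5965576171875, 361.3309326171875), (270.03240966796875, 321.19195556640625), 81.71514129638672) [[366.20001220703125, 250.89999389648438], [684.0999755859375, 204.60000610351562], [723.0, 471.79998779296875], [405.1000061035156, 518.0999755859375]] 148.22762828364023
board z [np.float64(11.540541149402998), np.float64(nan)]
  return np.nanmean(a, axis, out=out, keepdims=keepdims)
```

View pics/crop.png

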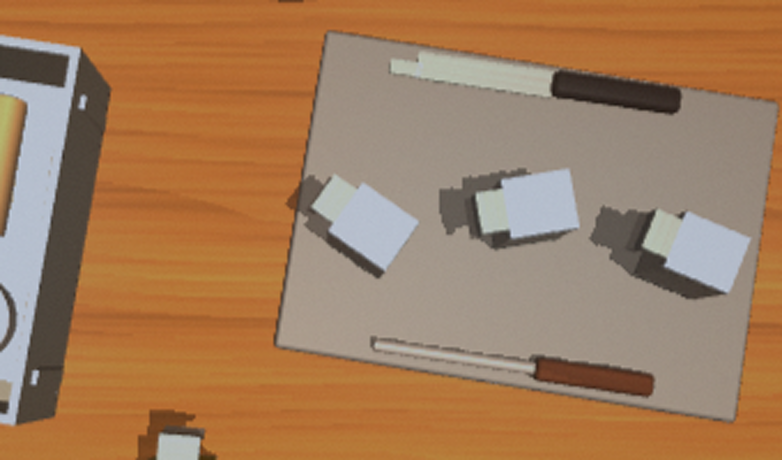

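The close crop confirms the choice: three plain grey-white tins stand on the board with hooks to the tub side. Their top heights of about 112 mm and 84 × 53 mm outlines match the description. The tub measures 321 × 262 mm with its rim at 150 mm, which also fits.

```bash
cat > act.py <<'E'
from h import *
from scipy.spatial.transform import Rotation as R
T={1:((539.0,-41.0),55.2),2:((561.2,-184.4),99.8),3:((520.2,-327.8),67.5)}
def quat(deg):
    a=np.radians(deg);c,s=np.cos(a),np.sin(a)
    return R.from_matrix(np.array([[c,s,0],[s,-c,0],[0,0,-1]])).as_quat().tolist()
def best(pos,deg):
    j=np.array(read_joints());o=[]
    for d in(deg,deg+180):
        k=ik(list(pos),quat(d))
        if k is not None:o.append((abs(np.array(k)-j).max()+ (2 if abs(k[5])>2.5 else 0),d,k))
    o=min(o,key=lambda t:t[0]);print("yaw",o[1],np.round(o[2],2));return o[1]
def fz(n=6):
    v=[]
    for _ in range(n): v.append(read_contact_force()[2]);dwell(0.04)
    return np.mean(v)
def weigh(i,zhi=190,lift=25):
    (x,y),deg=T[i];d=best((x,y,zhi),deg)
    set_gripper(80,35);move_pose([x,y,zhi],quat(d));dwell(.2);f0=fz()
    move_l([x,y,65],max_speed=150);set_gripper(40,35)
    print("grip",read_grip_width(),read_grasp_force())
    move_l([x,y,65+lift],max_speed=80);dwell(.3);f1=fz()
    m=(f0-f1)/9.81;print("tin",i,"mass",round(m,3),"t",read_time(),"z",read_tcp_pos());return m
def putback(i,zhi=190):
    (x,y),_=T[i];move_l([x,y,66],max_speed=60);move_l([x,y,65.3],max_speed=20);set_gripper(80);move_l([x,y,zhi],max_speed=200)
E
python3 - <<'E'
from act import *
print(read_time());weigh(1)
E
```

```text
0.1
yaw 55.2 [-0.16  0.37  1.71 -0.    1.07  0.45]
grip 51.46856457119382 34.98366756364703
tin 1 mass 0.143 t 5.8833 z [538.98659022 -40.99708118  89.93566664]
```

```bash
python3 - <<'E'
from act import *
putback(1)
m=weigh(2)
if m<0.3:
    putback(2); m=weigh(3)
print(read_time())
s=snapshot("side");cv2.imwrite("pics/side1.png",s["color"][...,::-1])
E
```

```text
yaw 99.8 [-0.4   0.45  1.57 -0.    1.12 -0.57]
grip 51.53388456621704 34.973613191396
tin 2 mass 0.106 t 12.3167 z [ 561.17326007 -184.36898832   89.90358314]
yaw 67.5 [-0.64  0.5   1.5  -0.    1.14 -0.25]
grip 51.87216366478311 34.916542544960976
tin 3 mass 0.564 t 18.4417 z [ 520.17742543 -327.77635666   89.93662985]
18.4417
```

View pics/side1.png

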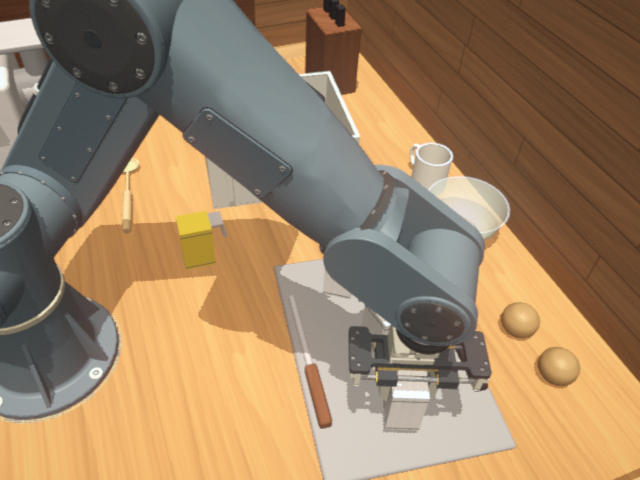

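The side view shows tin 3 at (405,400) in the gripper, with the other two still standing behind it. Tin 3 is the heavy one at 0.56 kg, so I carry it high to just above the rim and check the alignment.

```bash
python3 - <<'E'
from act import *
x,y=T[3][0]
move_l([x,y,225],max_speed=150)
n=np.array([0.1434,0.9897]);c=np.array([526,235.9])-40*n
print(c,np.round(ik([c[0],c[1],225],quat(81.74)),2))
pre=c-60*n
move_pose([pre[0],pre[1],225],quat(81.74))
move_l([c[0],c[1],195],max_speed=100)
print(read_time(),read_tcp_pos(),read_grip_width())
for k in("top","side","wrist"):
    s=snapshot(k);np.save(k+"2.npy",s,allow_pickle=True);cv2.imwrite(f"pics/{k}2.png",s["color"][...,::-1])
    w=world(s)
    m=((w[...,2]>232)&(w[...,2]<252)&(abs(w[...,0]-526)<70)&(abs(w[...,1]-230)<60))
    print(k,m.sum())
a=[cv2.resize(cv2.imread(f"pics/{k}2.png"),(400,300)) for k in("top","side","wrist")]
cv2.imwrite("pics/m2.png",np.vstack([np.hstack(a[:2]),np.hstack([a[2],a[2]*0])]))
E
```

```text
[520.264 196.312] [ 0.28  0.36  1.63 -0.    1.16  0.42]
22.0667 [520.30214321 196.21474425 195.11626678] 51.60536474705581
top 0
side 701
wrist 29015
```

View pics/m2.png

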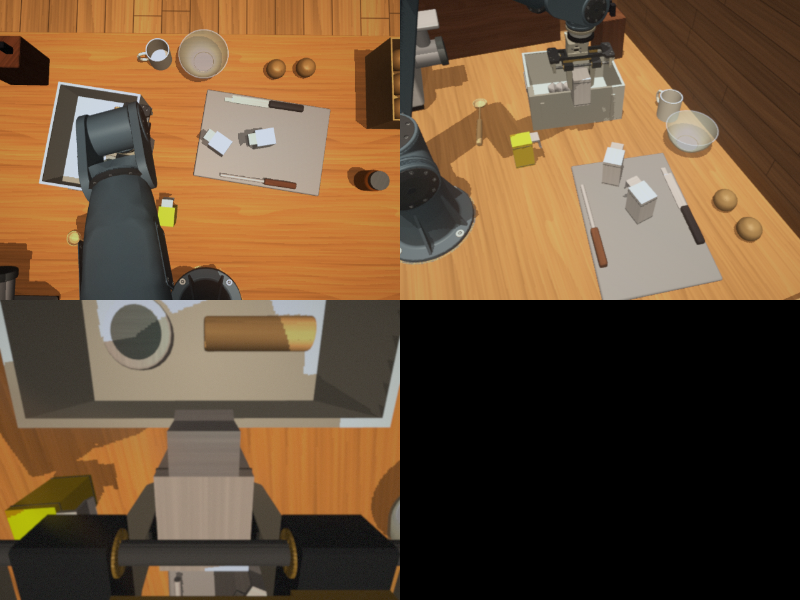

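The montage shows the tin held upright, square to the tub wall and clear of it. In the wrist panel the hook at (205,430) sits over the rim, with the two empty tins still standing. I measure hook against rim in the wrist depth image.

```bash
python3 - <<'E'
from h import *
s=np.load("wrist2.npy",allow_pickle=True).item();w=world(s)
n=np.array([.1434,.9897]);t=np.array([.9897,-.1434]);q=(w[...,:2]-[526,235.9])
a=q@n;b=q@t;z=w[...,2]
m=(z>236)&(z<250)&(abs(b)<35)&(a>-80)&(a<40)
print("top z",np.median(z[m]),"a",np.percentile(a[m],[0.5,99.5]),"b",np.percentile(b[m],[1,99]))
h=m&(a>-5);print("hook b",np.percentile(b[h],[1,99]),"z",np.median(z[h]))
for lo,hi in((-150,-40),(40,150)):
    r=(z>145)&(z<154)&(b>lo)&(b<hi)&(abs(a)<30);print("rim a",r.sum(),np.percentile(a[r],[2,50,98]),np.median(z[r]))
E
```

```text
top z 241.47869688824005 a [-67.0588342   16.51258793] b [-31.00728701  31.13976698]
hook b [-18.25235897  17.03871327] z 241.4343775151801
rim a 3276 [-1.29398526  2.8950533   6.46559782] 149.25033604632125
rim a 3364 [-1.43862954  2.8846347   6.60485324] 149.37040598143466
```

Hook tip to rim centre is 13.8 mm against an ideal 14 mm, so it is well centred in the throat. Now I lower it.

```bash
python3 - <<'E'
from act import *
c=[520.30,196.25]
f0=np.array(read_contact_force())
move_l(c+[150],max_speed=100);move_l(c+[116],max_speed=50)
print(np.round(np.array(read_contact_force())-f0,1))
z=116
while z>104:
    z-=1;move_l(c+[z],max_speed=25);d=np.array(read_contact_force())-f0
    if d[2]>3.5 or np.hypot(d[0],d[1])>10: break
print(z,np.round(d,1),read_time(),read_grip_width())
E
```

```text
[0.9 0.  0.4]
108 [-3.7  0.5 11.2] 25.65 51.50167140235483
```

Contact came at 108 mm where 109 was expected, so the hook arm is resting on the rim. I release and retreat.

```bash
python3 - <<'E'
from act import *
c=[520.30,196.25]
set_gripper(56);dwell(.3);set_gripper(80);dwell(.3)
move_l(c+[230],max_speed=120)
move_pose([300,330,300],quat(81.74));dwell(.8)
print(read_time(),read_tcp_pos())
a=[]
for k in("top","side"):
    s=snapshot(k);np.save(k+"3.npy",s,allow_pickle=True);a.append(s["color"][...,::-1])
    w=world(s)
    n=np.array([.1434,.9897]);t=np.array([.9897,-.1434]);q=(w[...,:2]-[526,235.9]);A=q@n;B=q@t;z=w[...,2]
    m=(z>152)&(z<175)&(abs(B)<45)&(A>-90)&(A<35)
    if m.any(): print(k,m.sum(),"z",np.percentile(z[m],[2,50,98]),"a",np.percentile(A[m],[1,99]),"b",np.percentile(B[m],[1,99]))
cv2.imwrite("pics/m3.png",np.hstack([cv2.resize(a[0],(400,300)),cv2.resize(a[1][40:280,150:470],(400,300))]))
E
```

```text
30.2083 [299.98685673 330.01855696 300.02613178]
top 952 z [152.09241088 154.70073624 159.17981521] a [-68.65254382  13.12897253] b [-26.19577363  25.24682796]
side 440 z [152.07612029 153.87999506 157.54340022] a [-68.62179247  14.11321497] b [-25.94989612  25.01652817]
```

View pics/m3.png

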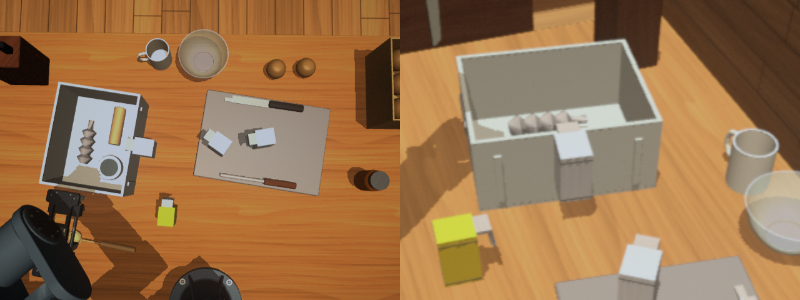

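The tin hangs from the rim at (575,150) in the right panel. It tilts slightly, is clear of the table, and nothing touches it. In the left panel the two empty tins stand at (217,141) and (262,138), and the knife and steel are where they were.

```bash
python3 -c "
from bench import *
print(job_done())"
```

```text
the job is handed in; nothing more can be done
None
```

The heavy tin (tin 3, 0.56 kg) now hangs by its hook on the tub rim, clear of the table; the two empty tins stand upright on the board, the knife and steel are undisturbed, and the job was handed in at about 30 s.

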